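# Check-weigh contactors on the beam scale

## Task

Check-weigh all the contactors standing on the bench: pull the top drawer of the blue cabinet right out to its stop, and, with the beam of the scale still arrested, set the check weight with as many dots as there are contactors on the small pan and all the contactors on the large pan. Release the beam with the red-knobbed lever, let it float level for two seconds, and arrest it again before anything on the pans is touched. Then put the contactors into the blue bin, return the weight to the drawer so that all three weights are in it, push the drawer fully shut, and leave the other things on the bench alone.

Things in the scene. Friction and masses are not known exactly. Their poses are not given: they have to be found in the camera images.
- k1_mid (a point): one contactor (between 2 and 4 of the four are present), a dark block 45 wide (own x) x 68 long (own y) x 34 high with a light upper block 45 (x) x 44 (y) x 26 high on its middle, 60 high in all, 0.15 kg, standing upright on the bench with its blue button up; both blocks are 45 wide, so it is best gripped across its x. The point is its centre, half-way up (30 above its underside)
- k2_mid (a point): one contactor (between 2 and 4 of the four are present), a dark block 45 wide (own x) x 68 long (own y) x 34 high with a light upper block 45 (x) x 44 (y) x 26 high on its middle, 60 high in all, 0.15 kg, standing upright on the bench with its blue button up; both blocks are 45 wide, so it is best gripped across its x. The point is its centre, half-way up (30 above its underside)
- k3_mid (a point): one contactor (between 2 and 4 of the four are present), a dark block 45 wide (own x) x 68 long (own y) x 34 high with a light upper block 45 (x) x 44 (y) x 26 high on its middle, 60 high in all, 0.15 kg, standing upright on the bench with its blue button up; both blocks are 45 wide, so it is best gripped across its x. The point is its centre, half-way up (30 above its underside)
- k4_mid (a point): one contactor (between 2 and 4 of the four are present), a dark block 45 wide (own x) x 68 long (own y) x 34 high with a light upper block 45 (x) x 44 (y) x 26 high on its middle, 60 high in all, 0.15 kg, standing upright on the bench with its blue button up; both blocks are 45 wide, so it is best gripped across its x. The point is its centre, half-way up (30 above its underside)
- w2_knob (a point): knob of the brass check weight for 2 contactors (0.30 kg, 2 black dots): a disc 54 across and 15.5 thick, above it a neck 14 across and 14 high, then a round knob 26 across and 24 high. The point is the middle of the knob's height on the axis, 41.5 above the underside; own z up. At the start it stands in the top drawer, which is ajar, in one row with the other two, front to back, in any order
- w3_knob (a point): knob of the brass check weight for 3 contactors (0.45 kg, 3 black dots): a disc 54 across and 23.0 thick, above it a neck 14 across and 14 high, then a round knob 26 across and 24 high. The point is the middle of the knob's height on the axis, 49.0 above the underside; own z up. At the start it stands in the top drawer, which is ajar, in one row with the other two, front to back, in any order
- w4_knob (a point): knob of the brass check weight for 4 contactors (0.60 kg, 4 black dots): a disc 54 across and 31.0 thick, above it a neck 14 across and 14 high, then a round knob 26 across and 24 high. The point is the middle of the knob's height on the axis, 57.0 above the underside; own z up. At the start it stands in the top drawer, which is ajar, in one row with the other two, front to back, in any order
- goods_pan_floor (a point): centre of the upper face of the floor of the large pan, an open steel tray 184 (x) x 170 (y) inside with a rim 7 high, on the left (+y) end of the scale's beam; its floor is about 123 above the bench, and parallel links keep it level. Four contactors fit two by two, 43 either way in x and 38 in y from the centre. Between the pans stands the grey indicator head of the scale, 72 x 84, 200 high
- weight_pan_floor (a point): centre of the upper face of the floor of the small pan, an open steel tray 96 x 96 inside with a rim 7 high, on the right (-y) end of the beam; at the same height as the large pan
- lever_knob (a point): middle of the red upright knob (20 across, 44 high) at the end of the scale's arrest lever, which lies 75 out in front of the vertical lever axis, on top of the indicator head (head top 200 above the bench, knob from 210 to 254). The knob is pushed or pinched from above and swung level about lever_hinge
- lever_hinge (a point): point on the vertical axis of the arrest lever, at the height of the knob's middle
- arrest_lever (a joint): angle of the arrest lever, rad: 0 = arrested (knob towards the robot and to its left, two pads hold the beam level), 1.2 = released (knob swung to the right; end stops at 0 and 1.2); growing means anticlockwise seen from above. It stays where it is left (about 4 N at the knob moves it; no load on the pans does, but pressing a pan down with 40 N would). It must come within 0.10 of 0 to arrest and beyond 1.05 to release
- beam (a joint): tilt of the scale's beam, rad: 0 = level, growing as the large pan rises (stops at -0.04 and +0.04). Arms of 145; a spring and damper: it swings for one or two seconds after release, and one contactor too many or too few drives it to a stop; equal loads float it within 0.01 of level. Where on a pan the load stands does not matter
- drawer_handle (a point): middle of the bar handle (round bar 10 to 12 thick along the point's y, 70 long, 35 in front of the drawer's face) of the cabinet's top drawer, 162 above the bench; the blue cabinet is 280 deep, 140 wide, 200 high. The point's x points into the cabinet; the drawer is pulled towards -x. The point moves with the drawer
- cabinet_drawer0 (a joint): how far the top drawer is pulled out, m: 0 = shut, 0.197 = out at its stop; about 0.05 at the start; slides with about 1 to 3 N
- drawer_floor (a point): centre of the upper face of the floor of the top drawer (235 long in x by 98 wide inside, walls 68 high), moving with it, 110 above the bench. At the stop all three weights stand clear of the cabinet, the rearmost disc by about 15, with 28 or more between a knob and the side walls
- bin_floor (a point): centre of the upper face of the floor of the blue bin, open on top, 242 (x) x 192 (y) inside, walls 66 above its floor, fixed. Four contactors fit two by two, 50 either way in x and 42 in y from the centre
- mug: bystander: brown lidded mug 84 across, 117 high, handle to its +y; origin under its centre
- driver: bystander: screwdriver 200 long with a red handle, lying on the bench
- terminal_strip: bystander: row of grey terminals on a rail, 200 long, 50 high
Not all that is in view belongs to the job. Leave any green or purple look-alike of the part that bears w4_knob alone.

How it is judged:
On the way, in this order (a step that is already met when the one before it is completed fails the run):
1. the top drawer is pulled out to its stop (value of joint cabinet_drawer0 above 0.19 m), for 0.2 s.
2. all the contactors stand on the large pan and a check weight on the small pan, with the beam arrested (x of k1_mid in the frame of goods_pan_floor between -0.095 and 0.095 m and y of k1_mid in the frame of goods_pan_floor between -0.085 and 0.085 m and z of k1_mid in the frame of goods_pan_floor between 0.01 and 0.06 m and x of k2_mid in the frame of goods_pan_floor between -0.095 and 0.095 m and y of k2_mid in the frame of goods_pan_floor between -0.085 and 0.085 m and z of k2_mid in the frame of goods_pan_floor between 0.01 and 0.06 m and x of k3_mid in the frame of goods_pan_floor between -0.095 and 0.095 m and y of k3_mid in the frame of goods_pan_floor between -0.085 and 0.085 m and z of k3_mid in the frame of goods_pan_floor between 0.01 and 0.06 m and x of k4_mid in the frame of goods_pan_floor between -0.095 and 0.095 m and y of k4_mid in the frame of goods_pan_floor between -0.085 and 0.085 m and z of k4_mid in the frame of goods_pan_floor between 0.01 and 0.06 m and ((x of w2_knob in the frame of weight_pan_floor between -0.05 and 0.05 m and y of w2_knob in the frame of weight_pan_floor between -0.05 and 0.05 m and z of w2_knob in the frame of weight_pan_floor between 0.01 and 0.075 m) or (x of w3_knob in the frame of weight_pan_floor between -0.05 and 0.05 m and y of w3_knob in the frame of weight_pan_floor between -0.05 and 0.05 m and z of w3_knob in the frame of weight_pan_floor between 0.01 and 0.075 m) or (x of w4_knob in the frame of weight_pan_floor between -0.05 and 0.05 m and y of w4_knob in the frame of weight_pan_floor between -0.05 and 0.05 m and z of w4_knob in the frame of weight_pan_floor between 0.01 and 0.075 m)) and value of joint arrest_lever below 0.1 rad), for 0.3 s.
3. the beam is released and floats level (within 0.015 rad) for a second with everything on its pans (x of k1_mid in the frame of goods_pan_floor between -0.095 and 0.095 m and y of k1_mid in the frame of goods_pan_floor between -0.085 and 0.085 m and z of k1_mid in the frame of goods_pan_floor between 0.01 and 0.06 m and x of k2_mid in the frame of goods_pan_floor between -0.095 and 0.095 m and y of k2_mid in the frame of goods_pan_floor between -0.085 and 0.085 m and z of k2_mid in the frame of goods_pan_floor between 0.01 and 0.06 m and x of k3_mid in the frame of goods_pan_floor between -0.095 and 0.095 m and y of k3_mid in the frame of goods_pan_floor between -0.085 and 0.085 m and z of k3_mid in the frame of goods_pan_floor between 0.01 and 0.06 m and x of k4_mid in the frame of goods_pan_floor between -0.095 and 0.095 m and y of k4_mid in the frame of goods_pan_floor between -0.085 and 0.085 m and z of k4_mid in the frame of goods_pan_floor between 0.01 and 0.06 m and ((x of w2_knob in the frame of weight_pan_floor between -0.05 and 0.05 m and y of w2_knob in the frame of weight_pan_floor between -0.05 and 0.05 m and z of w2_knob in the frame of weight_pan_floor between 0.01 and 0.075 m) or (x of w3_knob in the frame of weight_pan_floor between -0.05 and 0.05 m and y of w3_knob in the frame of weight_pan_floor between -0.05 and 0.05 m and z of w3_knob in the frame of weight_pan_floor between 0.01 and 0.075 m) or (x of w4_knob in the frame of weight_pan_floor between -0.05 and 0.05 m and y of w4_knob in the frame of weight_pan_floor between -0.05 and 0.05 m and z of w4_knob in the frame of weight_pan_floor between 0.01 and 0.075 m)) and value of joint arrest_lever above 1.05 rad and value of joint beam between -0.015 and 0.015 rad), for 1 s.
4. the beam is arrested again (value of joint arrest_lever below 0.1 rad), for 0.2 s.
At the end, for the whole second after the job is handed in: every contactor present lies at rest inside the blue bin, all three check weights are in the top drawer, the drawer is shut to within 12 mm, and the arrest lever is within 0.10 rad of arrested (x of k1_mid in the frame of bin_floor between -0.125 and 0.125 m and y of k1_mid in the frame of bin_floor between -0.1 and 0.1 m and z of k1_mid in the frame of bin_floor between 0.01 and 0.07 m and linear speed of each of k1, k2, k3, k4, w2, w3, w4 below 0.03 m/s and x of k2_mid in the frame of bin_floor between -0.125 and 0.125 m and y of k2_mid in the frame of bin_floor between -0.1 and 0.1 m and z of k2_mid in the frame of bin_floor between 0.01 and 0.07 m and x of k3_mid in the frame of bin_floor between -0.125 and 0.125 m and y of k3_mid in the frame of bin_floor between -0.1 and 0.1 m and z of k3_mid in the frame of bin_floor between 0.01 and 0.07 m and x of k4_mid in the frame of bin_floor between -0.125 and 0.125 m and y of k4_mid in the frame of bin_floor between -0.1 and 0.1 m and z of k4_mid in the frame of bin_floor between 0.01 and 0.07 m and x of w2_knob in the frame of drawer_floor between -0.12 and 0.12 m and y of w2_knob in the frame of drawer_floor between -0.05 and 0.05 m and z of w2_knob in the frame of drawer_floor between 0.01 and 0.075 m and x of w3_knob in the frame of drawer_floor between -0.12 and 0.12 m and y of w3_knob in the frame of drawer_floor between -0.05 and 0.05 m and z of w3_knob in the frame of drawer_floor between 0.01 and 0.075 m and x of w4_knob in the frame of drawer_floor between -0.12 and 0.12 m and y of w4_knob in the frame of drawer_floor between -0.05 and 0.05 m and z of w4_knob in the frame of drawer_floor between 0.01 and 0.075 m and value of joint cabinet_drawer0 below 0.012 m and value of joint arrest_lever below 0.1 rad); the robot touches nothing.
It fails at once if a contactor or a weight is touched by the gripper while the beam is released (value of joint arrest_lever above 0.5 rad and contact force between any of k1, k2, k3, k4, w2, w3, w4 and the fingers above 0.5 N).
It fails at once if a bystander (mug, screwdriver, terminal strip) is moved by more than 40 mm (distance of any of mug, driver, terminal_strip from where it was at the start of the episode above 0.04 m).
Of k1, k2, k3, k4 only 2 to 4 are there at a start; the rules pass over those that are not, and their reading is None.
At some moment in a run one of k1, k2, k3, k4 may be knocked a few centimetres aside while the robot is not near it.
Once in a run the grip may slacken for a moment while it holds something.
It also fails if it takes over 210 s, if anything falls off the work surface, if the arm or the gripper's body presses on something with over 40 N, if the wrist force passes 120 N, or if a joint passes its speed limit or range.

## Robot

A 6-joint arm with a two-finger parallel gripper is mounted at the origin on the work surface. World frame = base frame: x ahead of the robot, y to its left, z up, the work surface at z = 0. Lengths are in m, angles in rad, forces in N, time in s.
With the tool pointing down it reaches from about 0.275 to 0.775 m from the base axis. Payload 14.6 kg.
Tool frame: the origin (TCP) lies at the very end of the fingers, on their centre line; the grasp point (between the pads) lies 19 mm behind it; z points along the fingers, y is the line along which they close (so a half turn about z gives the same grasp; the last joint's range is limited). The gripper opens to 85 mm and grips with 20 to 120 N. Pads are 22 mm wide; open, the fingers measure 114 mm over their backs; the gripper's body (76 mm by 85 mm) begins 54 mm behind the grasp point. The pads swing forward as they close: fully open they stand 13 mm farther back than shut.
Start: joints at [-1.483, 0.263, -0.048, 1.259, 0, 1.415], TCP at [0.126, -0.51, 0.231] pointing down, gripper open.
Joint ranges: [-2.65, 2.65], [-0.89, 1.7], [-1.18, 1.37], [-2.13, 2.11], [-1.35, 1.29], [-3.14, 3.14]. Speed limits (rad/s): [1.89, 1.89, 2.57, 2.79, 3.14, 3.14].

## Interface

Orientations are given as a 3x3 rotation matrix whose columns are the frame's x, y, z axes.
In Python, from bench import env, hand, optics gives the robot as it stands. The module is installed in compiled form; this text tells all that it offers. Calls block until the motion is done:
- env.move_ptp(position, orientation): joint-space move of the TCP to a pose.
- env.line_to(position, frame=None, rate=0.15): straight line of the TCP; frame=None keeps the orientation; rate is the mean speed in m/s.
- env.set_joints(angles): joint-space move.
- hand.command_gripper(opening, newtons=None): opening from 0.0 (shut) to 1.0 (fully open); newtons is the grip in N (None keeps the last); returns when the fingers have stopped.
- env.dwell(seconds).
- env.ik(position, orientation): joint angles nearest the present ones, or None.
- env.read_state(): the state.
- optics.snapshot(name): name is "side" or "top" or "wrist"; returns the picture (384x512x3 uint8, red, green, blue); there is no depth.
- optics.get_calibration(name): a dict with "camera_matrix" (3x3 intrinsics, pixels), "world_to_cam" (4x4, takes a point from world to camera coordinates). Camera axes: x right, y down, z forward; pixel columns grow to the right and rows downward; lengths in m; the calibration is good to about 2 mm. A picture is of the moment at which its call begins: read the wrist's pose just before it. get_calibration takes no time and is no camera call; for the wrist camera it gives the pose at the moment of the call.
A pose or a line that the arm cannot do raises env.MotionError and nothing moves.
- env.job_done(): hands the job in; it is judged then, once.
The state is a dict: "t": time; "joints": joint angles; "joint_velocities": joint speeds; "joint_torque": joint torques, N m; "tcp_pos": TCP position; "ee_rot": TCP orientation; "contact_force": force on the tool from outside, world axes, zero at the start; "moment": the same for the moment, N m; "gripper_width": opening from 0.0 (shut) to 1.0 (fully open); "finger_force": force on a finger pad.
Only numpy, scipy, OpenCV 4.12 (cv2) and the standard library are available. Lean on these libraries where they do the work, as an engineer would, in place of code of your own. Each camera call takes 0.05 s, during which the arm holds its last target. There are 200 camera calls.

## Working session

There is one attempt and no reset: what is moved stays moved. The work goes in short steps, each a Python script; the robot and the scene stay as the last script left them, time stands still between calls to the robot, and variables do not carry over. Pictures are saved under pics/ and viewed, at most 14 in all, crops included, and the job is handed in when it is done.

```bash
mkdir -p pics; ls
python3 - <<'E'
from bench import env, hand, optics
import cv2, numpy as np
for n in("top","side"):
    im=optics.snapshot(n); cv2.imwrite(f"pics/{n}0.png",im[:,:,::-1])
    c=optics.get_calibration(n); print(n,np.round(c["camera_matrix"],1).tolist(),np.round(c["world_to_cam"],3).tolist())
s=env.read_state(); print(s)
E
```

```text
pics
top [[434.8, 0.0, 252.6], [0.0, 434.8, 189.7], [0.0, 0.0, 1.0]] [[-0.026, -1.0, 0.008, -0.04], [-0.981, 0.024, -0.19, 0.634], [0.19, -0.013, -0.982, 1.382], [0.0, 0.0, 0.0, 1.0]]
side [[357.1, 0.0, 255.4], [0.0, 357.1, 185.9], [0.0, 0.0, 1.0]] [[0.891, -0.455, 0.007, -0.549], [-0.248, -0.499, -0.831, 0.277], [0.381, 0.738, -0.557, 0.896], [0.0, 0.0, 0.0, 1.0]]
{'t': 0.1, 'joints': array([-1.48328756e+00,  2.63505674e-01, -4.88974662e-02,  1.25937196e+00,
        2.57704647e-05,  1.41550196e+00]), 'joint_velocities': array([ 1.18323628e-03, -1.41568936e-03,  1.15933994e-03,  9.22007866e-05,
       -1.58306108e-04, -9.55250451e-04]), 'joint_torque': array([ 4.84494871e-03, -6.38579106e+01,  3.85061181e+01,  9.96886985e-03,
       -5.79003972e-05,  1.91426118e-06]), 'tcp_pos': array([ 0.12620627, -0.50935305,  0.23084851]), 'ee_rot': array([[ 9.70667854e-01,  2.40424443e-01, -5.98704785e-05],
       [ 2.40424385e-01, -9.70667379e-01,  9.77284440e-04],
       [ 1.76848747e-04, -9.63012914e-04, -9.99999521e-01]]), 'contact_force': array([-0.07915065,  0.26399574,  0.29254777]), 'moment': array([-1.72554654e-02,  1.66384704e-02,  6.59327628e-05]), 'finger_force': 0.0, 'gripper_width': 1.0009985860879775}
```

View pics/top0.png

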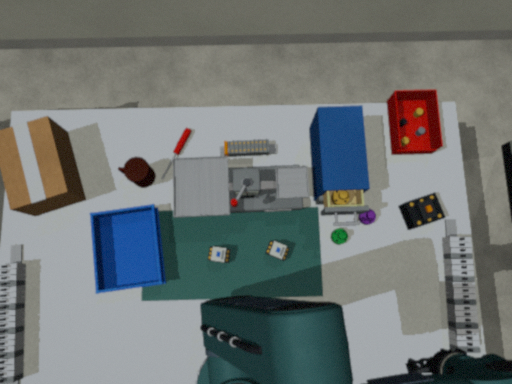

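View pics/side0.png

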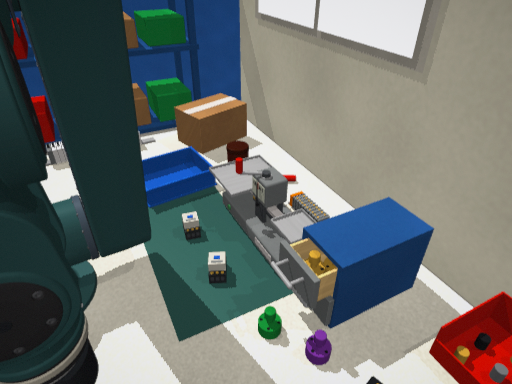

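The top view shows two contactors on the mat at (219,254) and (279,250), and the lever knob at (234,202). The drawer is ajar at (345,200), the bin is at (127,248), and green and purple decoys stand near the drawer. I'll check the crop and get coordinates.

```bash
cat > h.py <<'E'
from bench import env, hand, optics
import cv2, numpy as np
def ray(name_or_cal,uv,z):
    c=optics.get_calibration(name_or_cal) if isinstance(name_or_cal,str) else name_or_cal
    T=c["world_to_cam"];R=T[:3,:3];o=-R.T@T[:3,3]
    d=R.T@np.linalg.inv(c["camera_matrix"])@np.array([uv[0],uv[1],1.0])
    return o+d*(z-o[2])/d[2]
def proj(c,p):
    q=c["world_to_cam"]@np.r_[p,1];q=c["camera_matrix"]@q[:3];return q[:2]/q[2]
def down(yaw):
    """tool down; closing axis (y) at angle yaw from world x (mod pi)"""
    y=np.array([np.cos(yaw),np.sin(yaw),0]);z=np.array([0,0,-1.]);return np.column_stack([np.cross(y,z),y,z])
def snap(n,f,crop=None,k=1):
    c=optics.get_calibration(n);im=optics.snapshot(n)
    o=im if crop is None else im[crop[1]:crop[3],crop[0]:crop[2]]
    cv2.imwrite("pics/"+f,cv2.resize(o,None,fx=k,fy=k,interpolation=cv2.INTER_CUBIC)[:,:,::-1]);return im,c
E
python3 - <<'E'
from h import *
snap("top","topc.png",(80,90,400,310),2.5)
for n,uv,z in [("k",(219,254),.06),("k",(279,250),.06),("knob",(234,202),.254),("handle",(345,215),.162),("binTL",(92,212),.07),("binTR",(158,205),.07),("binBR",(163,284),.07),("binBL",(97,292),.07),("cabFL",(313,196),.2),("cabFR",(367,191),.2),("cabBL",(312,107),.2),("cabBR",(362,107),.2),("panTL",(174,157),.13),("panBL",(174,216),.13),("panBR",(231,215),.13),("panTR",(228,157),.13),("green",(340,236),.05)]:
    print(n,ray("top",uv,z).round(3))
E
```

```text
k [0.424 0.058 0.06 ]
k [ 0.432 -0.136  0.06 ]
knob [0.561 0.    0.254]
handle [ 0.527 -0.335  0.162]
binTL [0.569 0.469 0.07 ]
binTR [0.587 0.255 0.07 ]
binBR [0.334 0.235 0.07 ]
binBL [0.315 0.442 0.07 ]
cabFL [ 0.582 -0.234  0.2  ]
cabFR [ 0.593 -0.397  0.2  ]
cabBL [ 0.863 -0.246  0.2  ]
cabBR [ 0.859 -0.402  0.2  ]
panTL [0.732 0.193 0.13 ]
panBL [0.541 0.192 0.13 ]
panBR [0.54  0.014 0.13 ]
panTR [0.727 0.021 0.13 ]
green [ 0.473 -0.339  0.05 ]
```

View pics/topc.png

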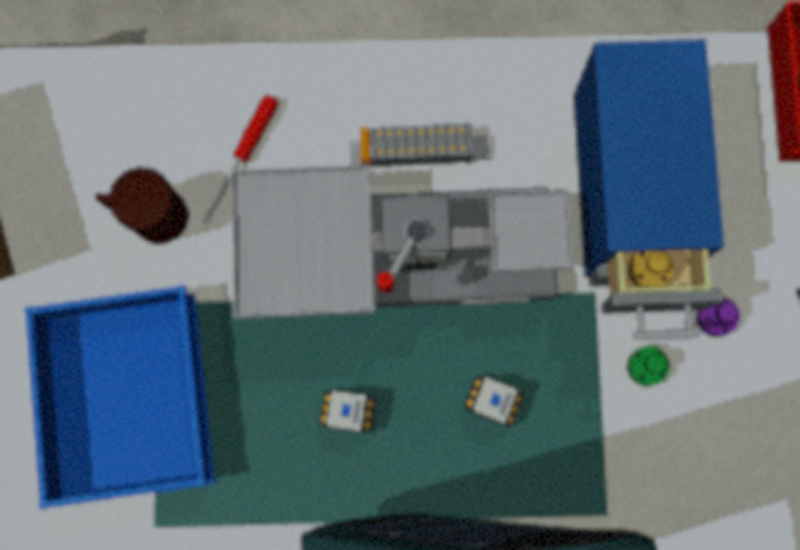

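Run:
```python
from h import *
print("handle",ray("top",(346.4,224.4),.162).round(3), "ends",ray("top",(80+637/2.5,90+332/2.5),.162).round(3),ray("top",(80+696/2.5,90+338/2.5),.162).round(3))
for y in (0,np.pi):
    q=env.ik([.45,-.335,.40],down(y)); print(y,q)
q=[(y,env.ik([.45,-.335,.40],down(y))) for y in (0,np.pi)]
q=[(y,j) for y,j in q if j is not None]; y=min(q,key=lambda a:abs(a[1][5]))[0]
env.move_ptp([.45,-.335,.40],down(y))
im,c=snap("wrist","w1.png",None,1.5)
R=c["world_to_cam"];print(y,(-R[:3,:3].T@R[:3,3]).round(3),R[:3,:3].round(2).tolist(),c["camera_matrix"][0,0])
snap("top","top1.png")
print(env.read_state()["t"])
```

```text
handle [ 0.498 -0.337  0.162] ends [ 0.504 -0.302  0.162] [ 0.495 -0.373  0.162]
0 [-0.78518688  0.35420085  0.54473408  1.76132956  0.          0.78560945]
3.141592653589793 [-0.78518688  0.35420085  0.54473408  1.76132956  0.         -2.35598321]
0 [ 0.448 -0.252  0.541] [[1.0, -0.0, -0.0], [-0.0, -0.94, 0.33], [-0.0, -0.33, -0.94]] 329.9421583890699
1.75
```

View pics/w1.png

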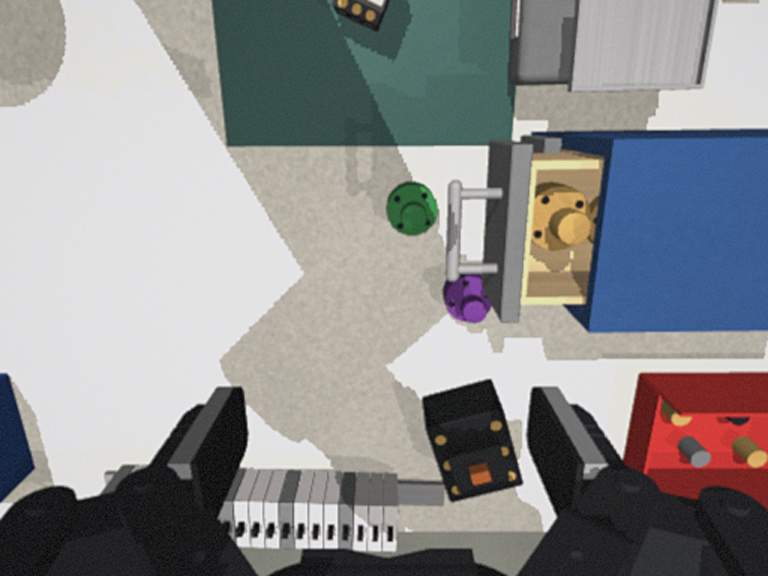

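View pics/top1.png

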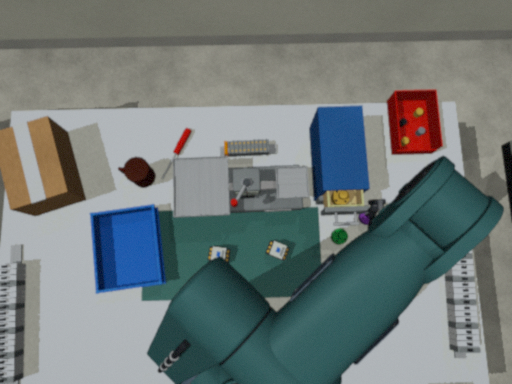

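The wrist view shows the handle bar from (455,183) to (453,276) in the 1.5x picture, parallel to y, with the drawer ajar. I'll grasp the bar and pull.

Run:
```python
from h import *
a=ray("wrist",(455.5/1.5,185/1.5),.166);b=ray("wrist",(453.5/1.5,274/1.5),.166);print(a.round(4),b.round(4))
# drawer face edge & cabinet right top edge for yaw
p=ray("wrist",(591/1.5,329/1.5),.2);q=ray("wrist",(766/1.5,329/1.5),.2);print("edge",p.round(3),q.round(3))
m=(a+b)/2;d=a-b;yaw=np.arctan2(-d[0],d[1]);print("mid",m.round(4),"yaw",yaw)
hand.command_gripper(0.3,60)
R=down(yaw)
env.move_ptp([m[0],m[1],.26],R); env.line_to([m[0],m[1],.150],rate=.1)
print(env.read_state()["contact_force"].round(1))
hand.command_gripper(0.0,60)
s=env.read_state();print(s["gripper_width"],s["finger_force"],s["tcp_pos"].round(4),s["contact_force"].round(1))
ux=np.array([np.cos(yaw),np.sin(yaw),0]);p0=s["tcp_pos"]
env.line_to(p0-ux*.13,rate=.12)
for k in range(12):
    s=env.read_state();print(np.linalg.norm(s["tcp_pos"]-p0).round(4),s["contact_force"].round(1),s["gripper_width"])
    if abs(s["contact_force"][0])>12:break
    env.line_to(p0-ux*(.13+.004*(k+1)),rate=.04)
print(env.read_state()["t"])
snap("top","top2.png",(80,90,400,310),2.5)
```

```text
[ 0.4986 -0.3008  0.166 ] [ 0.5    -0.3706  0.166 ]
edge [ 0.6   -0.403  0.2  ] [ 0.731 -0.404  0.2  ]
mid [ 0.4993 -0.3357  0.166 ] yaw 0.02045446954753955
[-0.4 -0.2 -0.3]
0.10438405405160796 58.59644651412964 [ 0.4996 -0.3359  0.1507] [-0.6  1.3  6.6]
0.1305 [0.3 8.6 4.4] 0.10216107073826321
0.1345 [-1.5  8.4  3.7] 0.09799045406815966
0.1385 [-1.2  8.7  5.3] 0.0989390477960472
0.1424 [-0.4  8.4  4.1] 0.10029907279795346
0.1464 [-0.5  9.1  5.1] 0.10511499836407992
0.1473 [24.3 11.7 -6. ] 0.10078052015863892
7.0167
```

Run:
```python
from h import *
hand.command_gripper(0.3)
p=env.read_state()["tcp_pos"]
env.line_to([p[0],p[1],.26],rate=.2)
hand.command_gripper(1.0)
env.move_ptp([.50,-.285,.40],down(0))
snap("wrist","w2.png",None,1.5)
env.move_ptp([.43,-.09,.40],down(0))
snap("wrist","w3.png",None,1.5)
print(env.read_state()["t"])
```

```text
10.4833
```

View pics/w2.png

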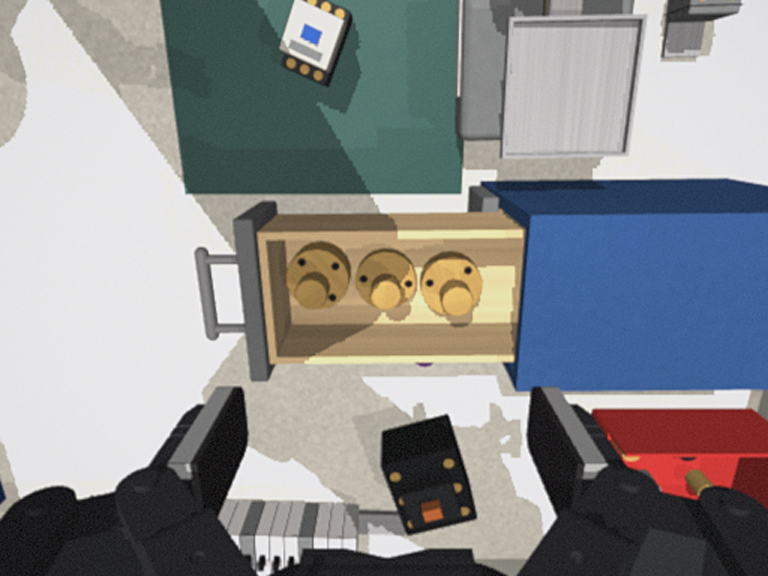

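View pics/w3.png

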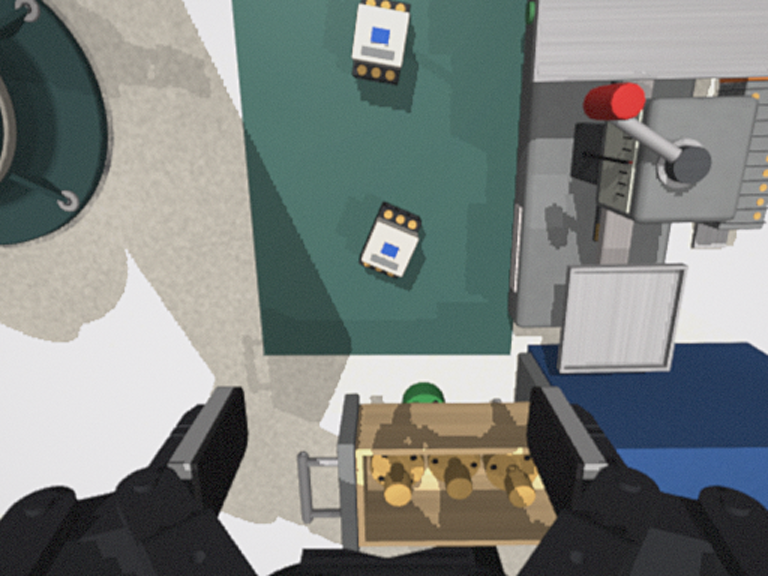

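The drawer holds, from front to rear, w4 (3 of its 4 dots visible at 90°), w2 (2 opposite dots, knob at (385,295)) and w3. Only two contactors stand on the bench, at (381,38) and (390,245) in w3.png, so I need the 2-dot weight.

```bash
cat >> h.py <<'E'
Rc=np.array([[1,0,0],[0,-.94,.33],[0,-.33,-.94]])
def kfind(im,c,near,z=.06):
    """contactor top pose (xy, grip yaw) from its white top face around world point near"""
    hsv=cv2.cvtColor(im,cv2.COLOR_RGB2HSV)
    m=((hsv[...,1]<60)&(hsv[...,2]>150)).astype(np.uint8)
    b=cv2.inRange(hsv,(105,120,90),(125,255,255))
    m=cv2.morphologyEx(m|(b>0),cv2.MORPH_CLOSE,np.ones((3,3)))
    n,l,st,ce=cv2.connectedComponentsWithStats(m.astype(np.uint8))
    best=None
    for i in range(1,n):
        if st[i,4]<150: continue
        cnt=max(cv2.findContours((l==i).astype(np.uint8),0,2)[0],key=cv2.contourArea)[:,0]
        w=np.array([ray(c,p,z)[:2] for p in cnt]);r=cv2.minAreaRect((w*1000).astype(np.float32))
        if not all(34<s<56 for s in r[1]) : continue
        d=np.hypot(*(np.array(r[0])/1000-near[:2]))
        if best is None or d<best[0]: best=(d,np.array(r[0])/1000,np.deg2rad(r[2]),r[1])
    return best
def near_yaw(a,ref):
    """a mod 90deg nearest ref"""
    return a+np.pi/2*np.round((ref-a)/(np.pi/2))
E
python3 - <<'E'
from h import *
c=optics.get_calibration("wrist")
im=cv2.resize(cv2.imread("pics/w3.png")[:,:,::-1],(512,384),interpolation=cv2.INTER_AREA)
for nr in([.43,.06],[.43,-.136]): print(kfind(im,c,np.array(nr)))
for uv in[(565,268),(685,265),(672,372),(558,372)]: print("pan",ray(c,(uv[0]/1.5,uv[1]/1.5),.13).round(3))
print("knob",ray(c,(615/1.5,102/1.5),.232).round(3),"hub",ray(c,(690/1.5,165/1.5),.21).round(3))
c2={"camera_matrix":c["camera_matrix"],"world_to_cam":c["world_to_cam"].copy()}
T=c["world_to_cam"];s=env.read_state()["tcp_pos"]
c2["world_to_cam"][:3,3]=T[:3,3]-T[:3,:3]@(np.array([.50,-.285,.40])-s)
for n,uv,z in[("w4",(316,292),.167+.005),("w2",(385,294),.157),("w3",(457,299),.165),("wallL",(400,237),.178),("wallR",(395,358),.178),("front",(271,300),.178),("pan",(510,20),.13),("pan",(645,17),.13),("pan",(630,157),.13),("pan",(502,156),.13)]: print(n,ray(c2,(uv[0]/1.5,uv[1]/1.5),z).round(4))
E
```

```text
(np.float64(0.007952959520418633), array([0.42207065, 0.05938767]), np.float64(1.4053233424658587), (43.9566650390625, 44.94977951049805))
(np.float64(0.0030438061594555386), array([ 0.43043344, -0.13298721]), np.float64(1.1665070348740931), (44.642250061035156, 45.208675384521484))
pan [ 0.583 -0.132  0.13 ]
pan [ 0.686 -0.13   0.13 ]
pan [ 0.694 -0.234  0.13 ]
pan [ 0.588 -0.234  0.13 ]
knob [0.562 0.    0.232] hub [ 0.626 -0.038  0.21 ]
w4 [ 0.4417 -0.333   0.172 ]
w2 [ 0.4963 -0.3402  0.157 ]
w3 [ 0.5547 -0.3417  0.165 ]
wallL [ 0.5078 -0.2871  0.178 ]
wallR [ 0.5044 -0.3882  0.178 ]
front [ 0.407  -0.3375  0.178 ]
pan [ 0.5892 -0.1343  0.13  ]
pan [ 0.6888 -0.1325  0.13  ]
pan [ 0.6938 -0.2328  0.13  ]
pan [ 0.5906 -0.2319  0.13  ]
```

Run:
```python
from h import *
R=down(np.pi/2); print(env.ik([.4963,-.34,.26],R))
hand.command_gripper(.47,60)
env.move_ptp([.4963,-.339,.26],R)
env.line_to([.4963,-.339,.134],rate=.12)
s=env.read_state();print(s["contact_force"].round(1))
hand.command_gripper(0,60)
s=env.read_state();print(s["gripper_width"],s["finger_force"],s["tcp_pos"].round(4))
env.line_to([.4963,-.339,.32],rate=.2)
s=env.read_state();print(s["gripper_width"],s["finger_force"],s["contact_force"].round(1),s["t"])
snap("wrist","w4.png",None,1.5)
```

```text
[-0.73602335  0.39378488  0.2258858   1.40289724  0.         -0.73602335]
[ 0.3 -0.8  0.5]
0.28553999331107077 58.608537912368774 [ 0.4966 -0.3393  0.1348]
0.2806922503152074 59.010942578315735 [-0.8  0.3 -3.4] 15.2333
```

View pics/w4.png

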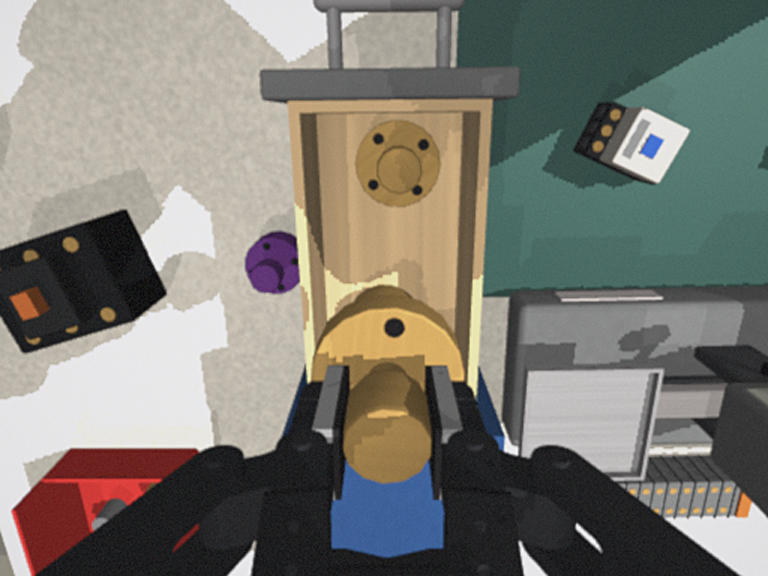

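The held weight shows one dot, with the other behind the knob, and reads about 3 N, so it is the 2-dot weight. w4, with 4 dots, is still in front. I'll place the held one, then carry the contactors.

```bash
cat >> h.py <<'E'
def lower(x,y,z0,z1,fz=4,step=.002):
    """descend from z0 to z1, stop when force on the tool grows by fz"""
    env.line_to([x,y,z0],rate=.12);f0=env.read_state()["contact_force"][2];z=z0
    while z>z1:
        z-=step;env.line_to([x,y,z],rate=.03);f=env.read_state()["contact_force"][2]
        if f-f0>fz: break
    return z
def st(): 
    s=env.read_state();print("t",round(s["t"],1),"w",round(s["gripper_width"],3),"ff",round(s["finger_force"],1),s["tcp_pos"].round(4),s["contact_force"].round(1));return s
E
cat > k.py <<'E'
from h import *
def pick_k(near,ref):
    """look at and grasp the contactor near `near` on the bench"""
    hand.command_gripper(1.0)
    env.move_ptp([near[0],near[1]-.03,.25],down(0))
    im,c=snap("wrist",f"k{int(env.read_state()['t'])}.png")
    b=kfind(im,c,np.array(near));print(b)
    p=b[1];yaw=near_yaw(b[2],ref)
    R=down(yaw);env.move_ptp([p[0],p[1],.16],R);env.line_to([p[0],p[1],.016],rate=.15)
    hand.command_gripper(0,60);st()
    env.line_to([p[0],p[1],.24],rate=.25);return st()
E
python3 - <<'E'
from h import *
from k import *
env.move_ptp([.639,-.183,.30],down(np.pi/2))
s=st()
print(lower(.639,-.183,.158,.146)); st()
hand.command_gripper(.47); env.line_to([.639,-.183,.26],rate=.2)
st();
pick_k([.422,.059],-.165)
E
```

```text
t 16.1 w 0.282 ff 59.0 [ 0.6389 -0.1831  0.2997] [-0.  -1.3 -2.6]
0.146
t 19.0 w 0.283 ff 60.5 [ 0.6392 -0.183   0.1467] [-2.   1.1  5.1]
t 20.0 w 0.468 ff 0.0 [ 0.6388 -0.183   0.2589] [-0.6  0.  -0.9]
(np.float64(0.0013765563075643465), array([0.42185034, 0.0603684 ]), np.float64(1.4058354683434808), (44.18518829345703, 44.491180419921875))
t 24.2 w 0.521 ff 60.7 [0.4222 0.0604 0.0165] [-1.9 -1.   9.5]
t 25.3 w 0.52 ff 61.3 [0.4213 0.0604 0.239 ] [-0.5  0.1 -1.6]
```

```bash
cat >> k.py <<'E'
def place_k(x,y,zc,ref=.0):
    p=env.read_state()["tcp_pos"];env.line_to([p[0],p[1],.30],rate=.3)
    env.move_ptp([x,y,.30],down(ref)); 
    if env.read_state()["gripper_width"]<.45: print("LOST");return
    print(lower(x,y,zc+.010,zc-.003));st()
    hand.command_gripper(.75);env.line_to([x,y,.30],rate=.3)
E
python3 - <<'E'
from h import *
from k import *
place_k(.683,.136,.1395)
pick_k([.4304,-.133],-.404)
place_k(.587,.136,.1395)
env.move_ptp([.46,.0,.36],down(np.pi/2)); snap("wrist","w5.png",None,1.5)
st()
E
```

```text
0.1375
t 29.6 w 0.516 ff 62.9 [0.6832 0.136  0.1384] [-1.9 -0.4 10. ]
(np.float64(0.00017089447368383778), array([ 0.43056677, -0.13303731]), np.float64(1.1686946885515388), (44.129417419433594, 44.5291748046875))
t 34.6 w 0.515 ff 61.0 [ 0.4308 -0.1332  0.0165] [-0.5 -0.2  8.9]
t 35.6 w 0.522 ff 61.3 [ 0.4301 -0.1328  0.239 ] [ 0.1 -0.7 -1.7]
0.1375
t 40.1 w 0.52 ff 62.8 [0.5871 0.136  0.1383] [-3.2  0.4 10. ]
t 42.7 w 0.746 ff 0.0 [4.601e-01 1.000e-04 3.596e-01] [ 0.1 -0.3  0.4]
```

View pics/w5.png

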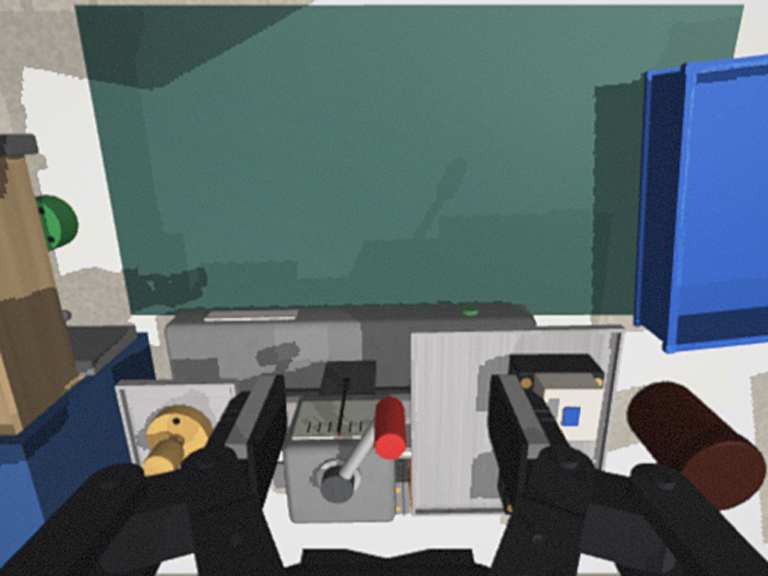

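The weight is on the small pan at (175,430), the contactors are on the large pan and the mat is empty. Next I swing the lever.

```bash
cat > lev.py <<'E'
from h import *
hub=np.array([.626,-.038]);k0=np.array([.562,.000])
print("knob check",ray("wrist",(391/1.5,440/1.5),.254).round(4))
a0=np.arctan2(*(k0-hub)[::-1]);r=.075;z=.221
P=lambda a:np.r_[hub+r*np.array([np.cos(a0+a),np.sin(a0+a)]),z]
hand.command_gripper(.5,25)
p=P(0);env.move_ptp([p[0],p[1],.31],down(np.pi/2));env.line_to(p,rate=.12)
st();hand.command_gripper(0,25);st()
for a in np.arange(.15,1.21,.15): env.line_to(P(a),rate=.08)
st();y=P(1.2)
for k in range(6):
    if env.read_state()["contact_force"][1]>8:break
    y=y+np.array([.0008,-.002,0]);env.line_to(y,rate=.03)
s=st();print("angle",np.arctan2(*(s["tcp_pos"][:2]-hub)[::-1])%(2*np.pi)-a0)
env.dwell(1.5);snap("wrist","w6.png",None,1.5);snap("side","s6.png",(180,130,360,265),4);env.dwell(2.5)
for a in np.arange(1.05,-.01,-.15): env.line_to(P(a),rate=.08)
st();y=P(0)
for k in range(6):
    if env.read_state()["contact_force"][1]<-8:break
    y=y+np.array([.0008,.002,0]);env.line_to(y,rate=.03)
s=st();print("angle",np.arctan2(*(s["tcp_pos"][:2]-hub)[::-1])%(2*np.pi)-a0)
hand.command_gripper(.5);env.line_to([y[0],y[1],.32],rate=.2)
snap("top","t7.png",(80,90,400,310),2.5)
E
python3 lev.py
```

```text
knob check [0.5541 0.0016 0.254 ]
t 44.5 w 0.501 ff 0.0 [5.618e-01 2.000e-04 2.220e-01] [-0.6 -0.4  0.8]
t 44.8 w 0.226 ff 25.4 [5.616e-01 5.000e-04 2.217e-01] [-1.9  2.1  6.2]
t 47.2 w 0.221 ff 28.2 [ 0.5641 -0.0799  0.2208] [-18.   30.7  15.6]
t 47.2 w 0.221 ff 28.2 [ 0.5641 -0.0799  0.2208] [-18.   30.7  15.6]
angle 1.1312007743890242
t 53.6 w 0.224 ff 25.8 [5.617e-01 3.000e-04 2.209e-01] [ 1.8  0.9 -5.6]
t 54.3 w 0.226 ff 25.8 [0.564  0.0053 0.2209] [ 2.1 -9.1 -6.9]
angle -0.07404178295048602
```

```bash
python3 -c "
import cv2,numpy as np
a=cv2.imread('pics/w6.png');b=cv2.imread('pics/s6.png');a=cv2.resize(a,(400,300));b=cv2.resize(b,(400,300));t=cv2.imread('pics/t7.png');t=cv2.resize(t[100:400,150:650],(500,300))
o=np.zeros((600,800,3),np.uint8);o[:300,:400]=a;o[:300,400:]=b;o[300:,:500]=t;cv2.imwrite('pics/m1.png',o)"
```

```text
(no output)
```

View pics/m1.png

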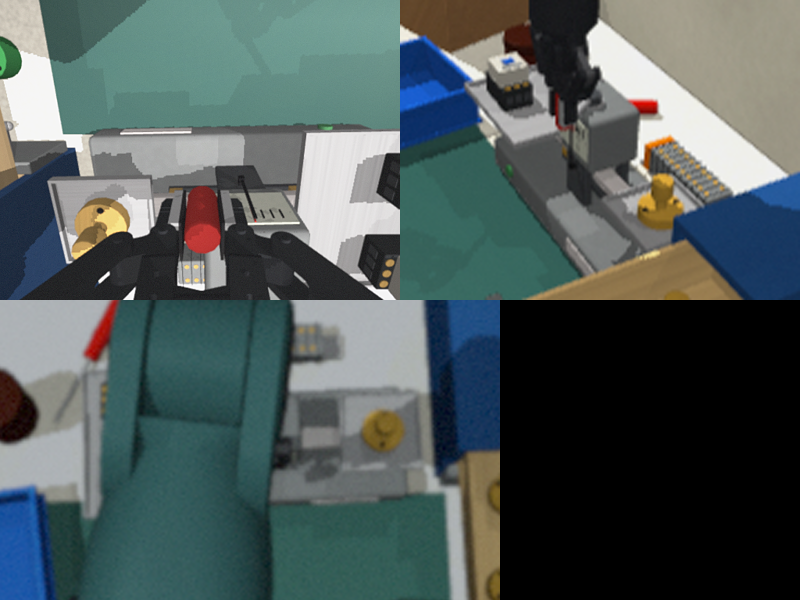

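Both end stops were reached: travel was 1.205 rad, with 30 N and -9 N at the stops. I'll check numerically that the beam was level by comparing the weight's image position while released with now.

Run:
```python
from h import *
snap("side","s7.png",(180,130,360,265),4)
a=cv2.imread("pics/s6.png",0).astype(np.float32);b=cv2.imread("pics/s7.png",0).astype(np.float32)
for n,(x0,y0,x1,y1) in {"weight":(455,225,560,335),"contactor":(150,70,280,215)}.items():
    t=a[y0:y1,x0:x1];S=b[y0-30:y1+30,x0-30:x1+30];r=cv2.matchTemplate(S,t,cv2.TM_CCOEFF_NORMED);_,v,_,l=cv2.minMaxLoc(r);print(n,v,(np.array(l)-30)/4)
c=optics.get_calibration("side");p=np.array([.639,-.183,.15]);print("px/6mm",proj(c,p+[0,0,.006])-proj(c,p))
a=cv2.imread("pics/w5.png")[350:530,270:430];b=cv2.imread("pics/w6.png")[300:480,400:600]
o=np.hstack([cv2.resize(a,None,fx=2.2,fy=2.2),cv2.resize(b,None,fx=2,fy=2.2)]);cv2.imwrite("pics/m2.png",o)
st()
```

```text
weight 0.983869731426239 [0. 0.]
contactor 0.753628671169281 [0. 0.]
px/6mm [ 0.16509761 -1.81770159]
t 55.4 w 0.499 ff 0.0 [0.5635 0.0064 0.3186] [-0.1 -0.2 -0.7]
```

View pics/m2.png

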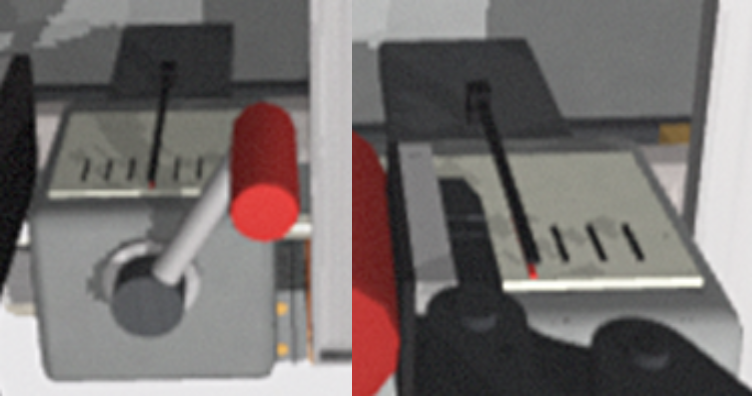

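The pointer sat on the red centre mark, so the beam floated level, and it is now arrested. I'll move the contactors into the bin.

Run:
```python
from h import *
from k import *
hand.command_gripper(.75,60)
env.move_ptp([.635,.10,.40],down(0))
im,c=snap("wrist","w8.png",None,1.5)
for nr in([.683,.136],[.587,.136]):
    b=kfind(im,c,np.array(nr),.183);print(b)
    hsv=cv2.cvtColor(im,cv2.COLOR_RGB2HSV);m=cv2.inRange(hsv,(105,120,90),(125,255,255));n,l,s,ce=cv2.connectedComponentsWithStats(m)
print([(s[i,4],ray(c,ce[i],.183).round(3)[:2]) for i in range(1,n) if s[i,4]>15]); st()
```

```text
None
None
[(np.int32(4336), array([0.496, 0.242])), (np.int32(141), array([0.585, 0.137])), (np.int32(142), array([0.681, 0.136])), (np.int32(103), array([ 0.829, -0.221]))]
t 57.4 w 0.751 ff 0.0 [0.6349 0.0998 0.4   ] [ 0.6 -0.2  0. ]
```

```bash
cat >> k.py <<'E'
def to_bin(px,py,bx,by,yaw):
    hand.command_gripper(.75,60)
    env.move_ptp([px,py,.28],down(0));env.line_to([px,py,.139],rate=.15)
    hand.command_gripper(0,60);st();env.line_to([px,py,.30],rate=.2)
    s=st()
    env.move_ptp([bx,by,.28],down(yaw))
    if env.read_state()["gripper_width"]<.45: print("LOST");return
    print("z",lower(bx,by,.035,.014));st()
    hand.command_gripper(.75);env.line_to([bx,by,.28],rate=.3)
E
python3 - <<'E'
from h import *
from k import *
to_bin(.587,.136,.501,.355,.09)
to_bin(.683,.136,.401,.346,.09)
env.move_ptp([.45,.12,.36],down(0)); snap("wrist","w9.png",None,1.5);st()
E
```

```text
t 59.7 w 0.521 ff 63.5 [0.5874 0.1361 0.1395] [-0.3  0.   3.6]
t 60.7 w 0.519 ff 63.6 [0.5867 0.136  0.2989] [-0.   0.3 -1.2]
z 0.01899999999999999
t 65.8 w 0.517 ff 66.8 [0.5011 0.3551 0.021 ] [-8.8 -6.  31.4]
t 69.8 w 0.519 ff 64.1 [0.6833 0.136  0.1395] [2.1 0.3 1.1]
t 70.8 w 0.52 ff 64.0 [0.6828 0.1359 0.299 ] [ 0.6 -0.1 -2. ]
z 0.01899999999999999
t 76.3 w 0.523 ff 67.4 [0.401  0.3461 0.0206] [-8.7 -6.4 32.5]
t 78.7 w 0.749 ff 0.0 [0.4498 0.1209 0.3593] [ 0.4  0.4 -0.2]
```

View pics/w9.png

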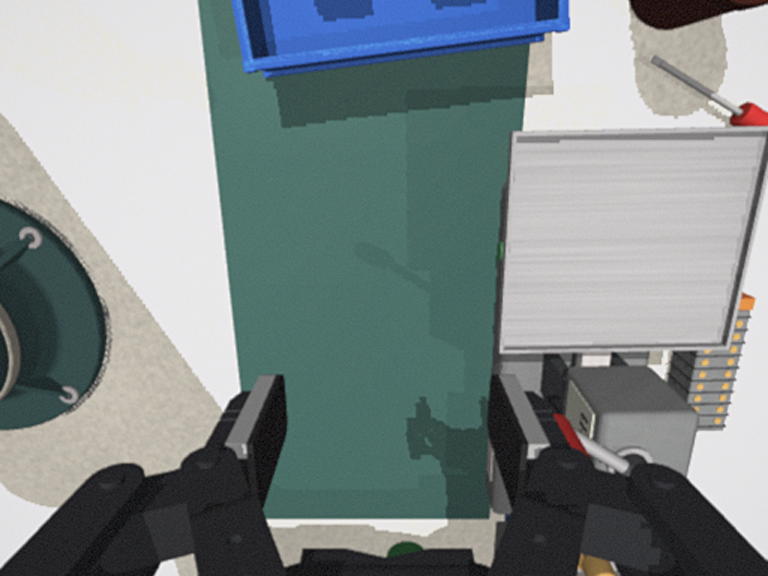

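The pan is empty and the contactors' shadows are in the bin. Next is the weight.

Run:
```python
from h import *
R=down(np.pi/2)
hand.command_gripper(.47,60)
env.move_ptp([.639,-.183,.28],R);env.line_to([.639,-.183,.147],rate=.12)
hand.command_gripper(0,60);st();env.line_to([.639,-.183,.32],rate=.2);st()
env.move_ptp([.4963,-.339,.32],R);st()
snap("wrist","w10.png",None,1.5)
a=cv2.imread("pics/w4.png",0);b=cv2.imread("pics/w10.png",0)
r=cv2.matchTemplate(b[40:290,220:560],a[70:260,260:520],cv2.TM_CCOEFF_NORMED);_,v,_,l=cv2.minMaxLoc(r);print(v,np.array(l)-[40,30])
```

```text
t 82.3 w 0.288 ff 58.6 [ 0.6393 -0.1831  0.1476] [-0.6  0.8  5.4]
t 83.4 w 0.285 ff 59.0 [ 0.6388 -0.183   0.3189] [ 0.1 -0.  -3. ]
t 84.2 w 0.283 ff 59.0 [ 0.4964 -0.3387  0.3198] [-0.1  0.4 -3.6]
0.9955713152885437 [ 0 -1]
```

Run:
```python
from h import *
print(lower(.4963,-.339,.145,.1325));st()
hand.command_gripper(.47);env.line_to([.4963,-.339,.30],rate=.2)
hand.command_gripper(.3,60)
R=down(0.0);hx,hy=.3525,-.3375
env.move_ptp([hx,hy,.30],R);snap("wrist","w11.png",None,1.5)
env.line_to([hx,hy,.151],rate=.12);st();hand.command_gripper(0,60);s=st()
p0=s["tcp_pos"];env.line_to(p0+[.185,0,0],rate=.08)
for k in range(10):
    s=st();print((s["tcp_pos"]-p0)[0].round(4))
    if s["contact_force"][0]<-15:break
    env.line_to(p0+[.185+.003*(k+1),0,0],rate=.04)
hand.command_gripper(.3);p=env.read_state()["tcp_pos"];env.line_to([p[0],p[1],.30],rate=.2)
env.move_ptp([.40,-.30,.42],down(0));im,_=snap("wrist","w12.png",None,1.5);snap("top","t12.png",(80,90,400,310),2.5)
```

```text
0.13499999999999998
t 87.1 w 0.28 ff 59.2 [ 0.4967 -0.3391  0.1354] [1.  0.9 3.6]
t 91.4 w 0.299 ff 0.0 [ 0.3527 -0.3378  0.1515] [-0.  -1.2 -0.5]
t 91.7 w 0.096 ff 58.6 [ 0.3528 -0.3377  0.1516] [-0.7  2.   5.8]
t 94.1 w 0.098 ff 58.6 [ 0.5378 -0.3359  0.1517] [ 0.3 12.5  3.3]
0.1851
t 94.4 w 0.101 ff 58.7 [ 0.5409 -0.3358  0.1516] [-0.1 12.2  4.2]
0.1882
t 94.6 w 0.098 ff 58.8 [ 0.5439 -0.3358  0.1517] [ 0.7 12.2  3.9]
0.1912
t 94.9 w 0.102 ff 58.9 [ 0.547  -0.3358  0.1517] [ 1.8 12.3  3.7]
0.1942
t 95.1 w 0.099 ff 58.9 [ 0.55   -0.3358  0.1517] [ 0.8 12.9  4.2]
0.1972
t 95.4 w 0.1 ff 60.1 [ 0.5503 -0.3357  0.1516] [-16.7  12.4  12.6]
0.1975
```

```bash
python3 -c "
import cv2,numpy as np
a=cv2.resize(cv2.imread('pics/w11.png'),(400,300));b=cv2.resize(cv2.imread('pics/w12.png'),(400,300));t=cv2.resize(cv2.imread('pics/t12.png'),(436,300))
o=np.zeros((600,800,3),np.uint8);o[:300,:400]=a;o[:300,400:]=b;o[300:,:436]=t;cv2.imwrite('pics/m3.png',o)"
```

```text
(no output)
```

View pics/m3.png

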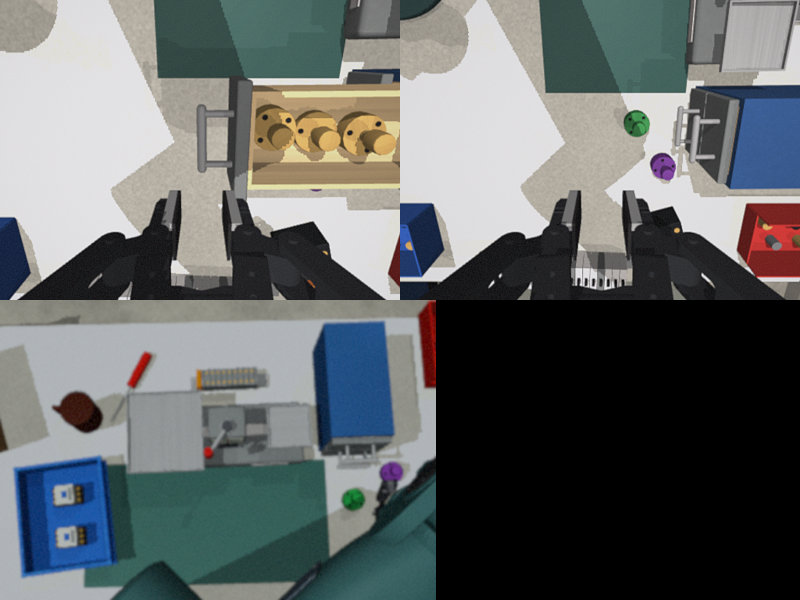

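The last pictures show all three weights upright in the drawer, the drawer shut, both contactors in the bin, the lever arrested and the bystanders where they were. I'm handing in.

```bash
python3 -c "
from bench import env
print(env.job_done())"
```

```text
the job is handed in; nothing more can be done
None
```

The job is handed in, with no verdict returned: both contactors were weighed against the 2-dot weight with the beam floating level, then binned, and the beam is arrested, all three weights are in the drawer and the drawer is shut.

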